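Fetch the mug from behind the syrup bottles

TASK

The black mug on the wooden board is hemmed in by three syrup bottles. Clear all three bottles onto the grey mat, fetch the mug and stand it in the middle of the round black coaster while the bottles wait, and then put every bottle back in the middle of the coaster of its own colour. Keep the mug and the bottles upright throughout.

Things in the scene. Friction and masses are not known exactly. Their poses are not given: they have to be found in the camera images.
- bottle_red: red syrup bottle, white label, black cap; loose, 0.15 to 0.25 kg. Body 60 mm in diameter up to 75 mm, shoulder tapering to 91 mm, then a straight neck and cap 30 mm in diameter up to the top at 130 mm: grip there. Origin: centre of its underside; z up. Starts standing on the red coaster, roughly 12 mm clear of the mug and 25 mm of the next bottle.
- bottle_yellow: yellow syrup bottle, white label, black cap; loose, 0.15 to 0.25 kg. Body 60 mm in diameter up to 75 mm, shoulder tapering to 91 mm, then a straight neck and cap 30 mm in diameter up to the top at 130 mm: grip there. Origin: centre of its underside; z up. Starts standing on the yellow coaster, roughly 12 mm clear of the mug and 25 mm of the next bottle.
- bottle_green: green syrup bottle, white label, black cap; loose, 0.15 to 0.25 kg. Body 60 mm in diameter up to 75 mm, shoulder tapering to 91 mm, then a straight neck and cap 30 mm in diameter up to the top at 130 mm: grip there. Origin: centre of its underside; z up. Starts standing on the green coaster, roughly 12 mm clear of the mug and 25 mm of the next bottle.
- coaster_red: red round coaster, 72 mm in diameter, 4 mm thick, fixed on the wooden board: the home of the red bottle. Origin: centre of its underside; its top is 4 mm above that.
- coaster_yellow: yellow round coaster, 72 mm in diameter, 4 mm thick, fixed on the wooden board: the home of the yellow bottle. Origin: centre of its underside; its top is 4 mm above that.
- coaster_green: green round coaster, 72 mm in diameter, 4 mm thick, fixed on the wooden board: the home of the green bottle. Origin: centre of its underside; its top is 4 mm above that.
- mug: small black straight-sided mug, loose, 0.11 to 0.2 kg: 62 mm outer diameter, 60 mm tall, wall 3 mm. Handle on its own +y side, reaching 68 mm from the axis, so grip it across its own x axis. Origin: centre of its underside; z up. Starts standing directly on the board among the bottles, handle away from the robot.
- mug_coaster: round black coaster for the mug, 100 mm in diameter, 5 mm thick, fixed on the table. Origin: centre of its underside; its top is 5 mm above that.
- mat: grey rectangular mat, the side area for the bottles, fixed on the table: 260 mm along its x, 120 mm along its y, 4 mm thick. Origin: centre of its underside; its top is 4 mm above that. It may lie to the left or to the right of the board; the mug's coaster lies on the other side.
- board: wooden board, fixed, 300 mm along x, 270 mm along y, 12 mm thick; origin: centre of its underside, on the table. Carries a fixed grey tin of coffee pods (50 by 150 mm, top 71 mm above the table, centred at board x = +118 mm, behind the mug). A loose tea light and a chocolate (under 30 mm tall) stand near its two corners towards the robot; all other clutter is further out, or flat.

How it is judged:
On the way, in this order (a step that is already met when the one before it is completed fails the run):
1. all three bottles stand on the grey mat (x of bottle_red in the frame of mat between -0.115 and 0.115 m and y of bottle_red in the frame of mat between -0.05 and 0.05 m and z of each of bottle_red, bottle_yellow, bottle_green in the frame of mat below 0.009 m and angle between each of bottle_red, bottle_yellow, bottle_green's own z axis and vertical below 0.1 rad and linear speed of each of bottle_red, bottle_yellow, bottle_green below 0.02 m/s and angular speed of each of bottle_red, bottle_yellow, bottle_green below 0.2 rad/s and x of bottle_yellow in the frame of mat between -0.115 and 0.115 m and y of bottle_yellow in the frame of mat between -0.05 and 0.05 m and x of bottle_green in the frame of mat between -0.115 and 0.115 m and y of bottle_green in the frame of mat between -0.05 and 0.05 m), for 0.2 s.
2. the mug stands released on the black coaster while the three bottles are still on the mat (all of step 1 and horizontal distance between mug and mug_coaster below 0.015 m and z of mug in the frame of mug_coaster between 0.002 and 0.009 m and angle between mug's own z axis and vertical below 0.1 rad and linear speed of mug below 0.02 m/s and angular speed of mug below 0.2 rad/s and contact force between the fingers and mug below 0.05 N), for 0.2 s.
3. every bottle stands released on the coaster of its own colour, the mug on the black coaster (horizontal distance between bottle_red and coaster_red below 0.012 m and z of bottle_red in the frame of coaster_red between 0.001 and 0.008 m and angle between each of bottle_red, bottle_yellow, bottle_green, mug's own z axis and vertical below 0.1 rad and linear speed of each of bottle_red, bottle_yellow, bottle_green, mug below 0.02 m/s and angular speed of each of bottle_red, bottle_yellow, bottle_green, mug below 0.2 rad/s and horizontal distance between bottle_yellow and coaster_yellow below 0.012 m and z of bottle_yellow in the frame of coaster_yellow between 0.001 and 0.008 m and horizontal distance between bottle_green and coaster_green below 0.012 m and z of bottle_green in the frame of coaster_green between 0.001 and 0.008 m and horizontal distance between mug and mug_coaster below 0.015 m and z of mug in the frame of mug_coaster between 0.002 and 0.009 m and contact force between the fingers and mug below 0.05 N and contact force between the fingers and bottle_red below 0.05 N and contact force between the fingers and bottle_yellow below 0.05 N and contact force between the fingers and bottle_green below 0.05 N), for 0.2 s.
At the end, for the whole second after the job is handed in: Each bottle upright on its own colour's coaster within 12 mm of centre, mug upright on the black coaster within 15 mm; all released and at rest. On the way all three bottles stood on the mat (axis within 115 mm in x, 50 mm in y of its centre), still so when the mug was set down (all of step 3); the robot touches nothing.
It fails at once if the mug or a bottle is tipped over (more than about 45 degrees) (angle between any of mug, bottle_red, bottle_yellow, bottle_green's own z axis and vertical above 0.8 rad).
It also fails if it takes over 144 s, if anything falls off the work surface, if the arm or the gripper's body presses on something with over 40 N, if the wrist force passes 120 N, or if a joint passes its speed limit or range.

ROBOT

A 6-joint arm with a two-finger parallel gripper is mounted at the origin on the work surface. World frame = base frame: x ahead of the robot, y to its left, z up, the work surface at z = 0. Lengths are in m, angles in rad, forces in N, time in s.
With the tool pointing down it reaches from about 0.25 to 0.775 m from the base axis. Payload 4 kg.
Tool frame: the origin (TCP) lies at the very end of the fingers, on their centre line; the grasp point (between the pads) lies 19 mm behind it; x points along the fingers, y is the direction in which the jaws open and shut, and the axes are right-handed (so a half turn about x gives the same grasp; the last joint's range is limited). The gripper opens to 85 mm and grips with 20 to 120 N. Pads are 22 mm wide; open, the fingers measure 114 mm over their backs; the gripper's body (76 mm by 85 mm) begins 54 mm behind the grasp point. The pads swing forward as they close: fully open they stand 13 mm farther back than shut.
Start: joints at [1.052, 0.087, 1.371, -0, 1.684, -0.103], TCP at [0.222, 0.503, 0.231] pointing down, gripper open.
Joint ranges: [-3.1, 3.1], [-0.76, 2.03], [0.27, 2.55], [-1.08, 4.22], [0.17, 2.65], [-2.57, 2.57]. Speed limits (rad/s): [2.79, 2.79, 3.14, 3.14, 3.14, 3.14].

INTERFACE

Orientations are given as a unit quaternion [w, x, y, z].
In Python, from plant import r, effector, planner, camera, calibration, workorder, readout gives the robot as it stands. Calls block until the motion is done:
- r.move_to(position, orientation): joint-space move of the TCP to a pose.
- r.move_straight(position, orientation=None, feed=0.15): straight line of the TCP; orientation=None keeps the orientation; feed is the mean speed in m/s.
- r.move_j(angles): joint-space move.
- effector.gripper_to(opening): finger opening in m; the grip force is fixed at half the most; returns when the fingers have stopped.
- r.hold(seconds).
- planner.solve_ik(position, orientation): joint angles nearest the present ones, or None.
- camera(name): name is "scene" or "top"; returns the picture (384x512x3 uint8, blue, green, red); there is no depth.
- calibration(name): a dict with "vertical_fov" (degrees; the focal length in pixels is half the picture's height over the tangent of half this angle, whatever the lens; pixels are square), "cx", "cy" (the principal point, pixels), "position" and "orientation" of the camera in the world. Camera axes: x right, y up, looking along -z (the intrinsics and any distortion apply to the point x, -y, -z); pixel columns grow to the right and rows downward; lengths in m; the calibration is good to about 2 mm. A picture is of the moment at which its call begins. calibration takes no time and is no camera call.
A pose or a line that the arm cannot do raises r.MotionError and nothing moves.
- workorder.hand_in(): hands the job in, once; it reports no verdict.
Readings, each from a call of its own:
- readout.get_t(): time.
- readout.get_joint_positions(): joint angles.
- readout.get_qvel(): joint speeds.
- readout.get_effort(): joint torques, N m.
- readout.get_ee_pos(): TCP position.
- readout.get_tcp_rot(): TCP orientation.
- readout.get_ft_force(): force on the tool from outside, world axes, zero at the start.
- readout.get_torque(): the same for the moment, N m.
- readout.get_finger_gap(): finger opening in m.
Only numpy, scipy, OpenCV 4.12 (cv2) and the standard library are available. Lean on these libraries where they do the work, as an engineer would, in place of code of your own. Each camera call takes 0.05 s, during which the arm holds its last target. There are 200 camera calls.

## Working session

There is one attempt and no reset: what is moved stays moved. The work goes in short steps, each a Python script; the robot and the scene stay as the last script left them, time stands still between calls to the robot, and variables do not carry over. Pictures are saved under pics/ and viewed, about 12 in all and at most 16, crops included, and the job is handed in when it is done.

```bash
mkdir -p pics && ls && python3 - <<'E'
from plant import r, effector, planner, camera, calibration, workorder, readout
import cv2
for n in("scene","top"):
    print(n,calibration(n)); cv2.imwrite(f"pics/{n}0.png",camera(n))
print(readout.get_t(),readout.get_tcp_rot(),readout.get_finger_gap())
E
```

```text
pics
scene {'vertical_fov': 53.14548315655097, 'cx': 256.28454666450386, 'cy': 188.30785466266076, 'position': array([ 0.81783805, -0.39971268,  0.74337745]), 'orientation': array([0.90997224, 0.29735244, 0.08932671, 0.27486866])}
top {'vertical_fov': 53.465682105119654, 'cx': 254.60122417868905, 'cy': 196.7229352702469, 'position': array([0.4434548 , 0.02150968, 0.88717132]), 'orientation': array([-0.69922808, -0.0360602 ,  0.04837611,  0.71234789])}
0.1 [ 0.69166125  0.14528691  0.69209911 -0.14661263] 0.08530006208338026
```

View pics/top0.png

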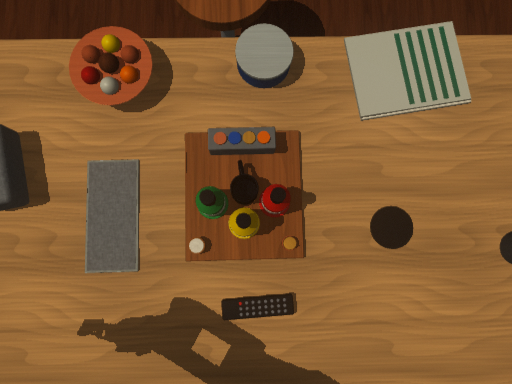

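View pics/scene0.png

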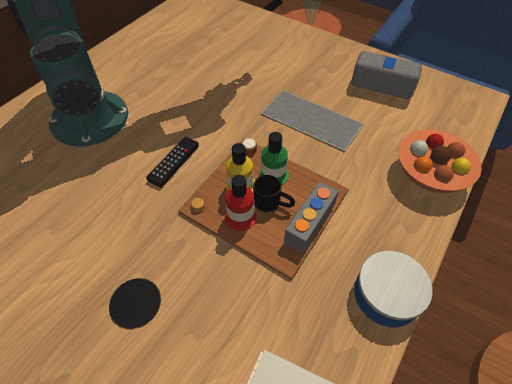

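The top view shows the board spanning about (185–303, 131–261). Caps are at roughly green (208,197), yellow (243,220) and red (278,195), and the mug is at (244,189). The mat is at (113,215) and the mug coaster at (391,227). I'll measure from masks and check the crops.

```bash
cat > h.py <<'E'
from plant import r, effector, planner, camera, calibration, workorder, readout
import cv2, numpy as np
from scipy.spatial.transform import Rotation as R
def rays(n,px):
    c=calibration(n); f=192/np.tan(np.radians(c["vertical_fov"]/2)); q=c["orientation"]
    p=np.atleast_2d(px).astype(float)
    d=np.c_[(p[:,0]-c["cx"])/f,-(p[:,1]-c["cy"])/f,-np.ones(len(p))]
    return np.array(c["position"]),R.from_quat([q[1],q[2],q[3],q[0]]).apply(d)
def onplane(n,px,z):
    o,d=rays(n,px); return o+d*((z-o[2])/d[:,2])[:,None]
def proj(n,P):
    c=calibration(n); f=192/np.tan(np.radians(c["vertical_fov"]/2)); q=c["orientation"]
    v=R.from_quat([q[1],q[2],q[3],q[0]]).inv().apply(np.atleast_2d(P)-c["position"])
    return np.c_[c["cx"]+f*v[:,0]/-v[:,2], c["cy"]-f*v[:,1]/-v[:,2]]
def biggest(m,box):
    """largest contour of mask m inside box x0,y0,x1,y1"""
    x0,y0,x1,y1=box; k=np.zeros(m.shape,np.uint8); k[y0:y1,x0:x1]=m[y0:y1,x0:x1]
    return max(cv2.findContours(k,0,cv2.CHAIN_APPROX_NONE)[0],key=cv2.contourArea)
E
python3 - <<'E'
from h import *
t=cv2.imread("pics/top0.png"); s=cv2.imread("pics/scene0.png")
H=cv2.cvtColor(t,cv2.COLOR_BGR2HSV); Hs=cv2.cvtColor(s,cv2.COLOR_BGR2HSV)
def rect(n,c,z,l):
    b=cv2.boxPoints(cv2.minAreaRect(c)); P=onplane(n,b,z)[:,:2]
    print(l,n,"centre",P.mean(0).round(4),"sides",np.linalg.norm(P-np.roll(P,1,0),axis=1).round(4),"ang",np.degrees(np.arctan2(*(P[1]-P[0])[::-1])).round(1))
rect("top",biggest((H[...,1]<60).astype(np.uint8)*255,(75,145,150,285)),.004,"mat")
mc=biggest((H[...,2]<45).astype(np.uint8)*255,(360,195,425,260))
def ell(n,c,z,l):
    P=onplane(n,c[:,0],z)[:,:2]; e=cv2.fitEllipse((P*1000).astype(np.float32)); print(l,n,np.round(e[0],1),np.round(e[1],1))
ell("top",mc,.005,"mugcoaster"); ell("scene",biggest((Hs[...,2]<45).astype(np.uint8)*255,(95,265,180,340)),.005,"mugcoaster")
# board: dark reddish brown
m=((H[...,2]<150)&(H[...,1]>60)).astype(np.uint8)*255
rect("top",biggest(cv2.morphologyEx(m,cv2.MORPH_OPEN,np.ones((5,5))),(170,120,320,275)),.012,"board")
a=cv2.resize(t[165:250,180:305],None,fx=6,fy=6,interpolation=cv2.INTER_CUBIC)[:, :]
cv2.imwrite("pics/ctop.png",a)
cv2.imwrite("pics/cscene.png",cv2.resize(s[125:240,190:310],None,fx=5,fy=5,interpolation=cv2.INTER_CUBIC))
E
```

```text
mat top centre [0.5127 0.3359] sides [0.1175 0.2598 0.1217 0.2601] ang 1.3
mugcoaster top [ 472.8 -311.6] [93.6 94.9]
mugcoaster scene [ 473.7 -311.5] [94.9 96.7]
board top centre [0.5452 0.0281] sides [0.3431 0.3522 0.3453 0.3361] ang -90.8
```

View pics/ctop.png

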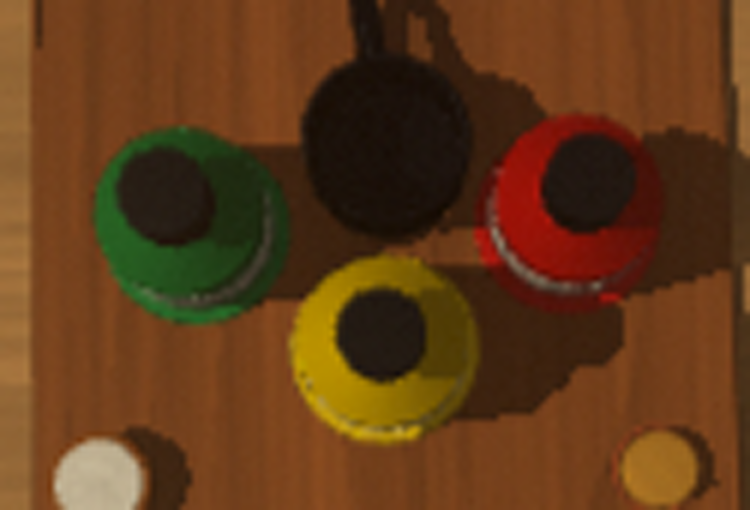

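View pics/cscene.png

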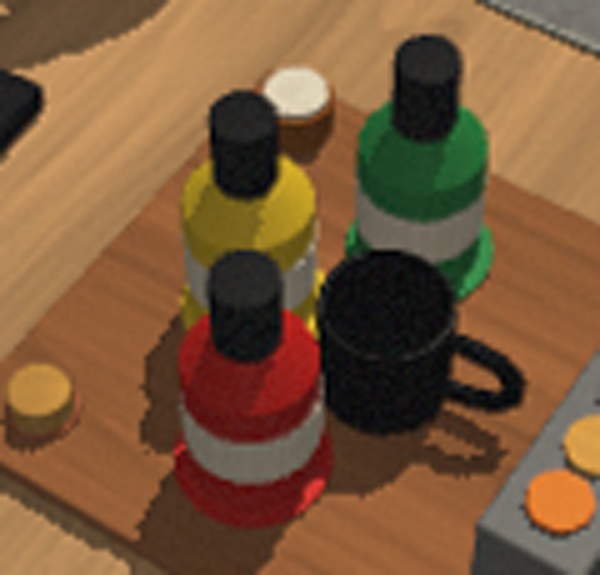

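The crops show all four objects separated: black caps isolated above coloured shoulders, the mug handle pointing towards +x, and the tin beyond it. The mat sides come out at 260x120 as specified. Next I measure the caps in both views.

```bash
cat >> h.py <<'E'
def caps(name,img,z):
    """dark blobs of cap size, cast on mid cap height"""
    v=img.max(2); m=(v<62).astype(np.uint8)*255
    return m
def tri(p1,p2):
    o1,d1=rays("top",p1); o2,d2=rays("scene",p2); d1=d1[0]/np.linalg.norm(d1);d2=d2[0]/np.linalg.norm(d2)
    A=np.c_[d1,-d2]; k=np.linalg.lstsq(A,o2-o1,rcond=None)[0]
    a=o1+k[0]*d1;b=o2+k[1]*d2; return (a+b)/2,np.linalg.norm(a-b)
E
python3 - <<'E'
from h import *
t=cv2.imread("pics/top0.png"); s=cv2.imread("pics/scene0.png")
mt=(t.max(2)<58).astype(np.uint8)*255; ms=(s.max(2)<62).astype(np.uint8)*255
cv2.imwrite("pics/m.png",np.hstack([cv2.resize(mt[165:250,180:305],None,fx=3,fy=3),cv2.resize(ms[125:210,190:315],None,fx=3,fy=3)]))
def cen(m,x,y):
    n,l,st,c=cv2.connectedComponentsWithStats(m,connectivity=4); k=l[y,x]; return c[k],st[k]
for nm,a,b in(("green",(207,197),(275,141)),("yellow",(243,220),(238,154)),("red",(278,196),(239,187))):
    ca,sa=cen(mt,*a); cb,sb=cen(ms,*b); P,e=tri(ca,cb)
    print(nm,ca.round(1),sa[2:],cb.round(1),sb[2:],"tri",P.round(4),"gap",round(e,4),"plane",onplane("top",ca,.1265)[0,:2].round(4),onplane("scene",cb,.1265)[0,:2].round(4))
c,st=cen(mt,244,190); print("mug",c,st)
# mug: lower arc points of rim in top view -> circle on z=.072
B=biggest(mt,(228,172,262,210)); P=onplane("top",B[:,0],.072); print(cv2.minEnclosingCircle((P[P[:,0]<.475,:2]*1000).astype(np.float32)), cv2.fitEllipse((P[P[:,0]<.475,:2]*1000).astype(np.float32)))
E
```

```text
green [214.9 199.9] [ 30  28 484] [274.5 142.6] [ 14  22 253] tri [0.5333 0.09   0.135 ] gap 0.0116 plane [0.5297 0.0871] [0.5335 0.1012]
yellow [243.4 220.3] [ 15  16 173] [238.3 153.5] [ 14  22 256] tri [0.4873 0.0303 0.1287] gap 0.0005 plane [0.4877 0.0305] [0.486  0.0317]
red [277.8 195.2] [ 16  17 200] [238.4 185.8] [ 15  23 288] tri [ 0.5366 -0.0394  0.1286] gap 0.0004 plane [ 0.537  -0.0394] [ 0.5355 -0.0383]
mug [245.57597536 186.02361396] [230 160  33  47 974]Traceback (most recent call last):
  File "<stdin>", line 12, in <module>
cv2.error: OpenCV(4.12.0) /io/opencv/modules/imgproc/src/shapedescr.cpp:361: error: (-201:Incorrect size of input array) There should be at least 5 points to fit the ellipse in function 'fitEllipseNoDirect'
```

View pics/m.png

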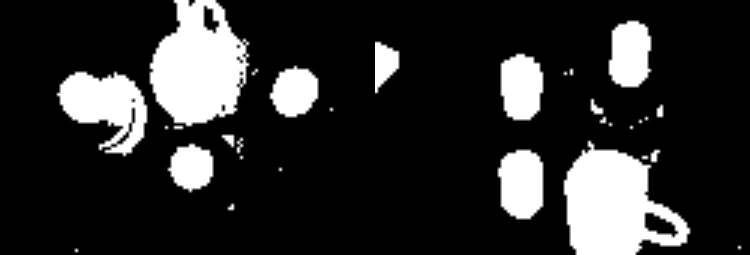

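The mask merged green's cap with its shaded shoulder in the top view, so I use the scene blob and the crop centre for that one. Yellow–red and yellow–green spacing come out at about 85 mm, matching 60+25. Green goes first.

```bash
cat >> h.py <<'E'
def quat(a):
    c,s=np.cos(a),np.sin(a)
    q=R.from_matrix(np.array([[0,c,s],[0,s,-c],[-1,0,0]])).as_quat(); return [q[3],q[0],q[1],q[2]]
def best(pos,a):
    o=[(np.abs(j[5]),quat(b)) for b in(a,a+np.pi) if (j:=planner.solve_ik(pos,quat(b))) is not None]
    return min(o,key=lambda t:t[0])[1]
UP=.285
def pick(x,y,z,a=np.pi/2,op=.06):
    """z: TCP height at the grasp"""
    q=best([x,y,UP],a); effector.gripper_to(op)
    r.move_to([x,y,UP],q); r.move_straight([x,y,z],q,feed=.15)
    effector.gripper_to(0.); print("gap",round(readout.get_finger_gap(),4)); 
    r.move_straight([x,y,UP],q,feed=.2)
def place(x,y,z,a=np.pi/2,op=.06,up=UP):
    q=best([x,y,UP],a); p=readout.get_ee_pos()
    r.move_straight([x,y,UP],q,feed=.25)
    r.move_straight([x,y,z+.02],q,feed=.2); r.move_straight([x,y,z],q,feed=.04); r.hold(.2)
    print("f",np.round(readout.get_ft_force(),1)); effector.gripper_to(op); r.hold(.2)
    r.move_straight([x,y,up],q,feed=.2)
GZ=.111   # TCP on bottle standing on board coaster (bottom .016)
MAT=lambda u:(.5127+u*np.cos(.0227),.3359+u*np.sin(.0227))
E
python3 - <<'E'
from h import *
g=onplane("top",[207.4,197.4],.1265)[0]; print("green",g, "mug",onplane("top",[244.2,188.8],.072)[0])
G=(g[:2]+[.5345,.1012])/2; print(G)
for p in [(*G,UP),(*G,GZ),(*MAT(.08),UP),(*MAT(.08),.099),(.5366,-.0394,UP),(.473,-.3115,UP),(.56,.031,.035)]:
    q=best(p,np.pi/2); print(np.round(p,3),np.round(planner.solve_ik(p,q),2))
assert abs(g[0]-.5345)<.008 and abs(g[1]-.1012)<.008
pick(*G,GZ); place(*MAT(.08),GZ-.012+.001)
print(readout.get_t())
cv2.imwrite("pics/t1.png",camera("top")); cv2.imwrite("pics/s1.png",camera("scene"))
cv2.imwrite("pics/v1.png",np.hstack([cv2.imread("pics/t1.png")[100:300,60:320],cv2.imread("pics/s1.png")[60:260,150:450]]))
E
```

```text
green [0.5349585  0.10203007 0.1265    ] mug [0.55881057 0.02843827 0.072     ]
[0.53472925 0.10161504]
[0.535 0.102 0.285] [ 0.08  0.07  1.28 -0.    1.79 -1.49]
[0.535 0.102 0.111] [ 0.08  0.13  1.57 -0.    1.45 -1.49]
[0.593 0.338 0.285] [ 0.43  0.39  0.9  -0.    1.85 -1.14]
[0.593 0.338 0.099] [ 0.43  0.43  1.21 -0.    1.5  -1.14]
[ 0.537 -0.039  0.285] [-0.18  0.06  1.3  -0.    1.79  1.39]
[ 0.473 -0.312  0.285] [-0.68  0.12  1.23 -0.    1.79  0.89]
[0.56  0.031 0.035] [-0.05  0.23  1.61 -0.    1.3   1.53]
gap 0.0288
f [-1.5 -0.2  1.6]
9.675
```

View pics/v1.png

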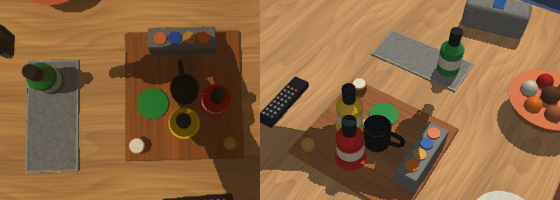

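Green stands on the mat and its coaster is visible and clear, so the grasp works. I'll fix the jaw orientation choice so nothing flips mid-carry, then move yellow and red.

```bash
cat >> h.py <<'E'
# bottles always use the half turn with negative j6 (no flip while carrying); mug the positive one
SIGN=-1
def best(pos,a):
    for b in(a,a+np.pi):
        j=planner.solve_ik(pos,quat(b))
        if j is not None and j[5]*SIGN>0: return quat(b)
E
python3 - <<'E'
from h import *
pick(.4873,.0303,GZ); place(*MAT(-.08),GZ-.011)
pick(.5366,-.0394,GZ); place(*MAT(0),GZ-.011)
print(readout.get_t())
t=camera("top"); s=camera("scene"); cv2.imwrite("pics/t2.png",t); cv2.imwrite("pics/s2.png",s)
cv2.imwrite("pics/v2.png",np.hstack([cv2.resize(t[100:280,60:320],None,fx=1.5,fy=1.5),cv2.resize(s[70:250,170:430],None,fx=1.5,fy=1.5)]))
E
```

```text
gap 0.0288
f [-1.1 -0.8 -0.2]
gap 0.0289
f [-0.4 -0.8  1.9]
28.3583
```

View pics/v2.png

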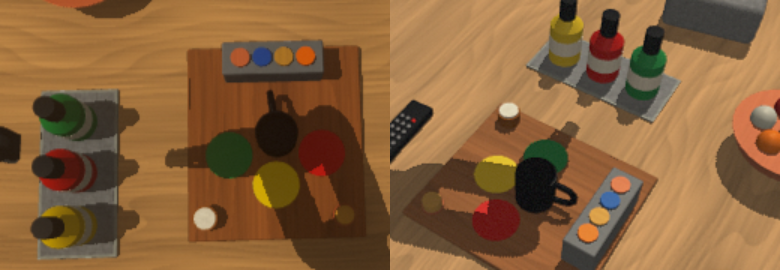

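All three bottles stand upright on the mat and the mug is undisturbed. Next I measure the coasters and the mug, then fetch the mug.

```bash
python3 - <<'E'
from h import *
t=cv2.imread("pics/t2.png"); s=cv2.imread("pics/s2.png")
box={"top":(185,155,305,245),"scene":(180,150,345,250)}
for n,im in(("top",t),("scene",s)):
    b,g,rr=[im[...,i].astype(int) for i in range(3)]
    M={"green":(g>1.35*rr)&(g>1.2*b),"yellow":(g>.72*rr)&(b<.45*g)&(rr>45),"red":(rr>4*g)&(rr>50)}
    for k,m in M.items():
        c=biggest(cv2.morphologyEx(m.astype(np.uint8)*255,cv2.MORPH_OPEN,np.ones((3,3))),box[n])
        P=onplane(n,cv2.convexHull(c)[:,0],.016)[:,:2]*1000; print(n,k,np.round(cv2.minEnclosingCircle(P.astype(np.float32)),1) if 0 else [np.round(v,1) for v in cv2.minEnclosingCircle(P.astype(np.float32))], "mean",((P.max(0)+P.min(0))/2).round(1))
    m=((im.max(2)<58)&((rr-b)<14)).astype(np.uint8)*255
    mo=cv2.morphologyEx(m,cv2.MORPH_OPEN,cv2.getStructuringElement(2,(13,13)))
    bx=(225,165,270,212) if n=="top" else (255,165,305,225)
    c=biggest(mo,bx); mm=cv2.moments(c); ce=(mm["m10"]/mm["m00"],mm["m01"]/mm["m00"]); print(n,"mug px",np.round(ce,1),cv2.boundingRect(c),onplane(n,ce,.042)[0].round(4))
    if n=="top":
        h=cv2.subtract(biggest(m,bx) if 0 else m,cv2.dilate(mo,np.ones((3,3)))); ys,xs=np.nonzero(h[155:185,230:262]); print("handle px",xs.mean()+230,ys.min()+155,ys.mean()+155,onplane(n,(xs.mean()+230,ys.mean()+155),.042)[0].round(4))
        a=ce
    cv2.imwrite("pics/mm_%s.png"%n,m)
print(tri(a,ce))
E
```

```text
top green [array([534.2, 101.7]), np.float64(34.9)] mean [534.1 102.1]
top yellow [array([488.9,  31.8]), np.float64(35.7)] mean [489.2  32.8]
top red [array([535.8, -37.8]), np.float64(34.3)] mean [536.2 -36.7]
top mug px [225.5 205. ] (225, 202, 2, 7) [0.5274 0.0709 0.042 ]<stdin>:15: RuntimeWarning: Mean of empty slice.
  ret = ret.dtype.type(ret / rcount)
Traceback (most recent call last):
ValueError: zero-size array to reduction operation minimum which has no identity
```

```bash
python3 - <<'E'
from h import *
C={}
for n,bx in(("top",(222,155,272,214)),("scene",(250,160,315,225))):
    im=cv2.imread("pics/%s2.png"%n[0]); x0,y0,x1,y1=bx; v=im.max(2)[y0:y1,x0:x1]
    th,_=cv2.threshold(v,0,255,cv2.THRESH_OTSU); th=min(th,52)
    m=np.zeros(im.shape[:2],np.uint8); m[y0:y1,x0:x1]=(v<th)*255
    m=cv2.morphologyEx(m,cv2.MORPH_CLOSE,np.ones((3,3)))
    mo=cv2.morphologyEx(m,cv2.MORPH_OPEN,cv2.getStructuringElement(cv2.MORPH_ELLIPSE,(15,15)))
    c=biggest(mo,bx); mm=cv2.moments(c); ce=C[n]=(mm["m10"]/mm["m00"],mm["m01"]/mm["m00"])
    print(n,th,np.round(ce,1),cv2.boundingRect(c),onplane(n,ce,.042)[0].round(4))
    h=cv2.subtract(m,cv2.dilate(mo,np.ones((3,3)))); ch=biggest(h,bx); hp=ch[:,0].mean(0); print(" handle",hp.round(1),onplane(n,hp,.042)[0].round(4))
    cv2.imwrite(f"pics/mm_{n}.png",np.hstack([cv2.resize(q[y0:y0+54,x0:x0+50],None,fx=4,fy=4,interpolation=0) for q in (im,cv2.merge([m,mo,mo]))]))
print(tri(C["top"],C["scene"]))
cv2.imwrite("pics/mm.png",np.hstack([cv2.imread("pics/mm_top.png"),cv2.imread("pics/mm_scene.png")]))
E
```

```text
top 52 [244.1 189. ] (230, 174, 29, 31) [0.5626 0.0288 0.042 ]
 handle [240.5 166.7] [0.6134 0.0362 0.042 ]
scene 52 [266.8 192.9] (254, 175, 27, 38) [0.5612 0.0303 0.042 ]
 handle [287.  200.3] [0.6093 0.0381 0.042 ]
(array([0.56214469, 0.02874621, 0.04455661]), np.float64(0.00014352662825988224))
```

View pics/mm.png

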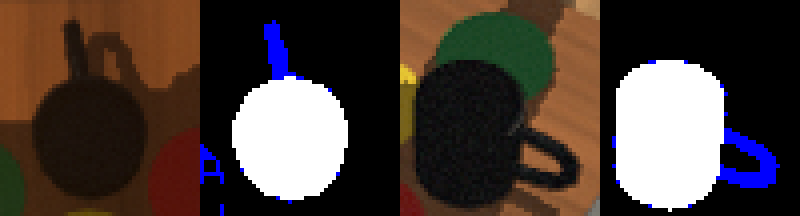

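Mug axis is (0.562, 0.029), with the two rays meeting to 0.1 mm at mid-mug height. The handle points about 8° off +x, so I fetch it with the jaws turned to match.

```bash
python3 - <<'E'
import h; from h import *
h.SIGN=1; a=np.pi/2+np.radians(8.3)
pick(.562,.029,.033,a,.085); place(.473,-.3115,.033-.006,a,.085)
print(readout.get_t())
t=camera("top"); s=camera("scene"); cv2.imwrite("pics/t3.png",t); cv2.imwrite("pics/s3.png",s)
cv2.imwrite("pics/v3.png",np.hstack([cv2.resize(t[100:280,60:450],None,fx=1,fy=1),cv2.resize(s[180:360,80:340],None,fx=1,fy=1)]))
E
```

```text
gap 0.0597
f [-2.4  0.   3.1]
40.3
```

View pics/v3.png

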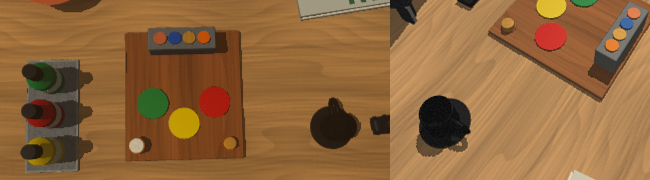

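The mug is upright on its coaster. It's black on black, so I enlarge it and mark where the rim and coaster should appear.

```bash
python3 - <<'E'
from h import *
th=np.linspace(0,2*np.pi,41)[:-1]; out=[]
for n,(x0,y0,x1,y1) in(("top",(360,190,425,260)),("scene",(95,255,180,345))):
    im=cv2.imread(f"pics/{n[0]}3.png"); k=8 if n=="top" else 6
    v=cv2.resize(np.clip(im[y0:y1,x0:x1].astype(float)*2.5,0,255).astype(np.uint8),None,fx=k,fy=k,interpolation=cv2.INTER_CUBIC)
    for rad,z,col in((.031,.065,(0,255,0)),(.05,.005,(0,0,255))):
        p=proj(n,np.c_[.473+rad*np.cos(th),-.3115+rad*np.sin(th),0*th+z])
        for q in p: cv2.circle(v,tuple(int(i) for i in (q-[x0,y0]+.5)*k),1,col,-1)
    out.append(cv2.copyMakeBorder(v,0,560-v.shape[0],0,0,0))
o=np.hstack(out); o=cv2.resize(o,None,fx=.75,fy=.75); print(o.shape); cv2.imwrite("pics/v3b.png",o)
E
```

```text
(420, 772, 3)
```

View pics/v3b.png

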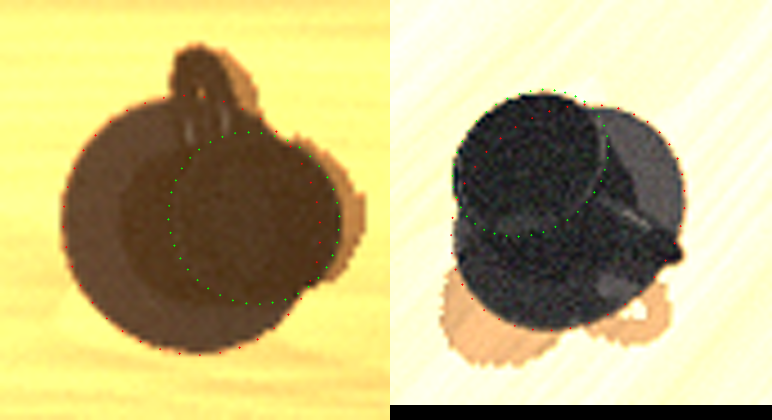

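The drawn rim (green dots) and coaster (red dots) fit the picture to about 2 mm in both views. Now I return the bottles.

```bash
python3 - <<'E'
from h import *
for u,c in((.08,(.5342,.1017)),(0,(.5359,-.0380)),(-.08,(.4886,.0315))):
    pick(*MAT(u),GZ-.011); place(*c,.1127)
q=best([.35,.35,UP],np.pi/2); r.move_to([.35,.35,UP],q)
print(readout.get_t(),readout.get_ft_force())
t=camera("top"); s=camera("scene"); cv2.imwrite("pics/t4.png",t); cv2.imwrite("pics/s4.png",s)
th=np.linspace(0,2*np.pi,61); out=[]
for n,im,(x0,y0,x1,y1) in(("top",t,(180,165,305,255)),("scene",s,(180,125,310,240))):
    k=3; v=cv2.resize(im[y0:y1,x0:x1],None,fx=k,fy=k,interpolation=cv2.INTER_CUBIC)
    for cx,cy in((.5342,.1017),(.5358,-.0378),(.4889,.0318)):
      for rad,z,col in((.015,.146,(255,255,255)),(.036,.016,(255,0,255))):
        for p in proj(n,np.c_[cx+rad*np.cos(th),cy+rad*np.sin(th),0*th+z]): cv2.circle(v,tuple(int(i) for i in (p-[x0,y0]+.5)*k),0,col,-1)
    out.append(cv2.copyMakeBorder(v,0,350-v.shape[0],0,0,0))
cv2.imwrite("pics/v4.png",np.hstack(out))
E
```

```text
gap 0.0284
f [-1.4  0.2  3.8]
gap 0.029
f [-1.3  1.   4.6]
gap 0.0287
f [-2.   0.3  2.1]
70.0417 [0.6084016  0.64304693 0.13627091]
```

View pics/v4.png

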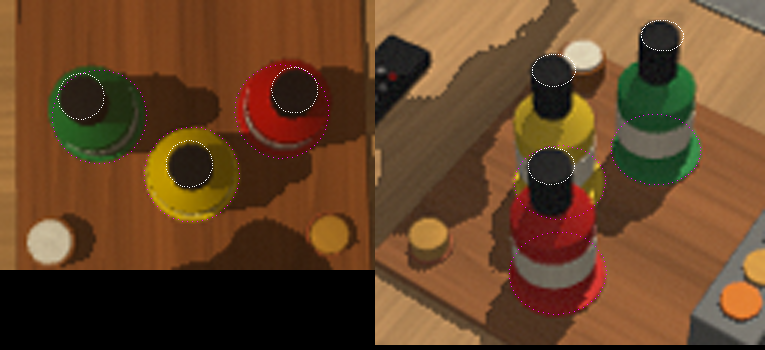

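View pics/t4.png

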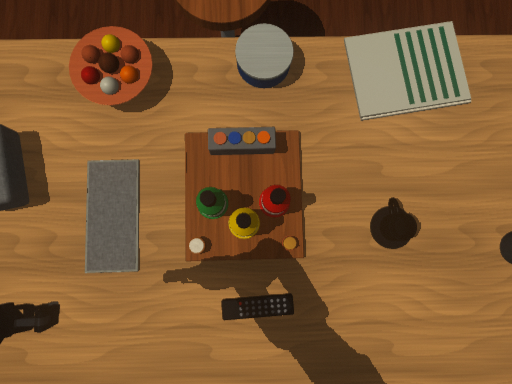

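The caps sit on their expected circles to about 2 mm in both views. The mug stands on its coaster, the mat is empty, and the gripper is clear at lower left. I'm handing in.

```bash
python3 - <<'E'
from h import *
r.hold(.5); workorder.hand_in(); print(readout.get_t())
E
```

```text
the job is handed in; nothing more can be done
the job is handed in; nothing more can be done
```

I moved all three bottles to the mat and set the mug on the black coaster while they waited. I then returned each bottle to its own coaster, backed the arm off and handed the job in at about 70.5 s, against the 144 s limit.

- **Bottles:** in the last pictures, both views show the caps within about 2 mm of the coaster centres I measured. All three are upright.
- **Mug:** right after I set it down, the rim and coaster outlines fitted to about 2 mm in both views. The last top picture shows it still on the coaster. I did not re-measure it at the end.
- **Arm:** the gripper was empty and clear of everything. The last wrist-force reading was under 1 N per axis.
- **Earlier measurements that failed:** the first board outline came out the wrong size and I never used it. One colour mask merged the green cap with its shadow, and another missed the mug. I re-measured both before grasping.

No verdict was reported at hand-in.

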